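# Work the sticky lock of the donation box and hold it open

## Task

Take the key with the square head out of the key block and push it fully home in the lock on top of the grey donation box, feeling and wiggling it past the two sticky discs inside. Then turn it a quarter turn clockwise (seen from above) against the return spring and finish holding it there, still gripped and fully in, so that a colleague can take out the cash. Leave the round-headed key and the two cans where they are.

Things in the scene. Friction and masses are not known exactly. Their poses are not given: they have to be found in the camera images.
- square_key_mid (a point): Centre of the square head of the key to use: black plastic, 12 mm thick (its x), 32 mm wide (its y), 34 mm high. z points up, from blade to head. The key stands upright in the block, blade down, head centre 72 mm above the work surface. 35 g.
- square_key_tip (a point): Tip of that key's blade, 63 mm below the head's centre, same axes. Flat steel blade 5 mm thick (x), 16 mm wide (y), 46 mm long below the head, the last 5 mm tapered to 4 by 14 mm; the same either way round (half turn about z). It stands 36 mm deep in the block's slot, so lift it by more than that.
- square_key: The same square-headed key as a whole; this origin lies at the blade's tip.
- round_key_mid (a point): Centre of the head of the other key: same blade, but a round head 34 mm across and 12 mm thick. To be left in the block.
- key_block: Fixed wooden block, 45 mm (its x) by 150 mm (its y) by 45 mm high, origin at the centre of its underside. Two upright slots 35 mm either side of its centre along y, one key in each; the heads stand in line along y, their undersides 10 mm above the block. Which key is in which slot varies.
- cash_box: Fixed grey steel donation box, 160 mm (its x) by 200 mm (its y), 100 mm high, origin at the centre of its underside. The lock is in its top, 30 mm from the centre towards -x; a coin slot lies on the other side. Towards +y of the lock, 57 to 95 mm from its axis, a small bolt and its keeper stand 9 mm above the top.
- lock_mouth (a point): Centre of the lock's face, 104 mm above the work surface, axes of the box. A brass disc in a steel ring (48 mm across, rim 2 mm above the face). With the lock at rest the key slot is 18 mm long along y and 7 mm wide along x (21 by 10 mm at its bevelled mouth, 3 mm deep), so the key goes in with its x along this x, either way round.
- keyway_disc (a point): Middle of the top of the upper hidden disc, 12 mm below the lock's face; a second one has its top 22 mm below the face. Each is 7 mm thick, has the same slot as the brass disc, turns about the lock's axis and is stuck by friction (0.04 N m) at its own unknown angle, up to 0.42 rad either way from the rest slot (this x, y: the rest slot).
- keyway_floor (a point): Floor of the keyway, 34 mm below the lock's face: fully home the tip is here (more than 31 mm deep counts), the head's underside 12 mm above the face. The key stops on a hidden disc out of line by some 0.2 rad or more: ease off, turn the key a little, press again with about 12 N until it drops in; the tapered tip pushes straight what is nearly in line.
- lock (a joint): Angle of the brass disc (rad): 0 at rest, grows clockwise seen from above, from -0.5 to a stop at 1.65. A quarter turn is 1.57; more than 1.35 counts. A spring (0.12 N m per rad) returns it to 0 when let go; with the hidden discs some 0.27 N m are needed at a quarter turn. It also draws the small bolt.
- tall_can_mid (a point): Centre of a plain tin can, 74 mm across, 108 mm high, loose. To be left alone.
- low_can_mid (a point): Centre of a plain low tin can, 84 mm across, 60 mm high, loose. To be left alone.
Things that resemble listed ones, but are neither listed nor needed, are in the scene too. What is shaped like the square_key but blue is not meant.

How it is judged:
By the outcome, as a careful person would: the job done as asked, in the order asked, and still so for the second after the job is handed in, while the arm keeps its last pose, push and grip.
It also fails if it takes over 64 s, if anything falls off the work surface, if the arm or the gripper's body presses on something with over 40 N, if the wrist force passes 120 N, or if a joint passes its speed limit or range.

## Robot

A 7-joint arm with a two-finger parallel gripper is mounted at the origin on the work surface. World frame = base frame: x ahead of the robot, y to its left, z up, the work surface at z = 0. Lengths are in m, angles in rad, forces in N, time in s.
With the tool pointing down it reaches from about 0.35 to 0.9 m from the base axis. Payload 7.2 kg.
Tool frame: the origin (TCP) lies at the very end of the fingers, on their centre line; the grasp point (between the pads) lies 19 mm behind it; z points along the fingers, y is the line along which they close (so a half turn about z gives the same grasp; the last joint's range is limited). The gripper opens to 85 mm and grips with 20 to 120 N. Pads are 22 mm wide; open, the fingers measure 114 mm over their backs; the gripper's body (76 mm by 85 mm) begins 54 mm behind the grasp point. The pads swing forward as they close: fully open they stand 13 mm farther back than shut.
Start: joints at [1.049, 0.411, -0.013, 1.596, 0.006, 1.134, -0.082], TCP at [0.274, -0.562, 0.231] pointing down, gripper open.
Joint ranges: [-2.95, 2.95], [-0.29, 1.99], [-1.47, 1.44], [0.14, 2.54], [-1.03, 4.17], [0.13, 1.85], [-2.86, 2.86]. Speed limits (rad/s): [2.39, 2.39, 3.01, 3.01, 3.14, 3.14, 3.14].

## Interface

Orientations are given as a unit quaternion [x, y, z, w].
In Python, from plant import arm gives the robot as it stands.
- The arm moves only by the tool apply_moves, never from a script. Its argument "targets" is a list of rows, each a list of 6 numbers: the shift along the world's x, y, z in m, then the turn, a rotation vector about the world's x, y, z in rad. In form: [[dx, dy, dz, wx, wy, wz], ...]. A call has 1 to 5 rows; each row shifts and turns the commanded pose from where the row before left it; what a row does not reach is not made up. A row lasts 1/8 s, in which the tool goes at most 62.5 mm and 10.7 degrees, less where a joint would pass 70% of its speed; a pose out of reach is approached as far as the arm can. A call is refused whole if a number of a shift passes 0.0625 or a number of a turn 0.188, either way. A call with a gripper value outside its range is refused whole. "claw" is the closure, from 0 (fully open) to 1 (shut), set as the call begins (left out, the last holds). The fingers move at their own pace and stop on an object; "force" is the grip in N (left out, the last holds). Time passes only in rows, so rows that do not move let the fingers close. It gives the time, the measured TCP pose, the force, the opening and the grip force at its end, in the units of the state.
- arm.get_obs(): the state, without advancing time (a new reading comes with each control period).
- arm.snapshot(name): name is "scene" or "side" or "wrist"; returns (picture, depth): 420x560x3 uint8, red, green, blue; 420x560 float32, m along the optical axis (not along the pixel's ray), 0 where there is no reading.
- arm.camera_params(name): a dict with "fovy" (degrees; the focal length in pixels is half the picture's height over the tangent of half this angle, whatever the lens; pixels are square), "cx", "cy" (the principal point, pixels), "camera_from_world" (4x4, takes a point from world to camera coordinates); the wrist camera has in their place "mount" (4x4, takes a point from camera to tool coordinates, whose origin is the TCP and whose axes are the flange's). Camera axes: x right, y up, looking along -z (the intrinsics and any distortion apply to the point x, -y, -z); pixel columns grow to the right and rows downward; lengths in m; the calibration is good to about 2 mm. A picture is of the moment at which its call begins: read the wrist's pose just before it. camera_params takes no time and is no camera call.
- arm.finish_job(): hands the job in; it is judged then, once.
The state is a dict: "clock": time; "qpos": joint angles; "dq": joint speeds; "joint_torque": joint torques, N m; "tool_pos": TCP position; "eef_rot": TCP orientation; "force": force on the tool from outside, world axes, zero at the start; "moment": the same for the moment, N m; "finger_gap": finger opening in m; "finger_force": force on a finger pad.
Only numpy, scipy, OpenCV 4.12 (cv2) and the standard library are available. Lean on these libraries where they do the work, as an engineer would, in place of code of your own. Each camera call takes 0.05 s, during which the arm holds its last target. There are 200 camera calls.

## Working session

There is one attempt and no reset: what is moved stays moved. The work goes in short steps, Python scripts to look and compute and a tool call to move; the robot and the scene stay as the last step left them, time stands still between calls to the robot, and variables do not carry over. Pictures are saved under pics/ and viewed, at most 10 in all, crops included, and the job is handed in when it is done.

Besides the shell and the picture viewer there is one more tool, called by a JSON object that holds its "method" and its "body". apply_moves: Moves the arm, as the interface text tells. Its arguments: {"type":"object","properties":{"targets":{"type":"array"},"claw":{"type":"number"},"force":{"type":"number"}},"required":["targets"]}

```bash
mkdir -p pics; ls; python3 - <<'E'
from plant import arm
import cv2, numpy as np
o=arm.get_obs(); print({k:np.round(v,3).tolist() for k,v in o.items()})
for n in ["scene","side","wrist"]:
    p=arm.camera_params(n); print(n,{k:np.round(v,4).tolist() for k,v in p.items()})
    im,d=arm.snapshot(n); np.savez(f"{n}0.npz",im=im,d=d); cv2.imwrite(f"pics/{n}0.png",im[:,:,::-1])
E
```

```text
pics
{'clock': 0.0, 'qpos': [1.049, 0.412, -0.013, 1.597, 0.006, 1.134, -0.082], 'dq': [-0.001, -0.001, 0.001, -0.001, 0.001, 0.001, 0.0], 'joint_torque': [-0.001, -60.062, 0.682, -29.941, 0.014, 0.011, -0.0], 'tool_pos': [0.274, -0.561, 0.23], 'eef_rot': [0.974, 0.225, -0.0, -0.001], 'force': [-0.544, -0.013, -0.585], 'moment': [-0.039, -0.023, 0.01], 'finger_force': 0.0, 'finger_gap': 0.086}
scene {'fovy': 42.5925, 'cx': 276.0054, 'cy': 211.6855, 'camera_from_world': [[-0.558, 0.8298, -0.0115, 0.3258], [-0.6376, -0.4197, 0.646, 0.3374], [0.5312, 0.3678, 0.7632, -1.5182], [0.0, 0.0, 0.0, 1.0]]}
side {'fovy': 53.9733, 'cx': 279.7599, 'cy': 212.0037, 'camera_from_world': [[-0.8583, -0.513, 0.0135, 0.5412], [0.3085, -0.4948, 0.8124, -0.2335], [-0.4101, 0.7014, 0.583, -0.6562], [0.0, 0.0, 0.0, 1.0]]}
wrist {'fovy': 63.9797, 'cx': 279.4061, 'cy': 204.3849, 'mount': [[0.0001, 0.9597, 0.2811, 0.0718], [1.0, 0.0002, -0.0009, 0.0], [-0.0009, 0.2811, -0.9597, -0.1418], [0.0, 0.0, 0.0, 1.0]]}
```

View pics/scene0.png

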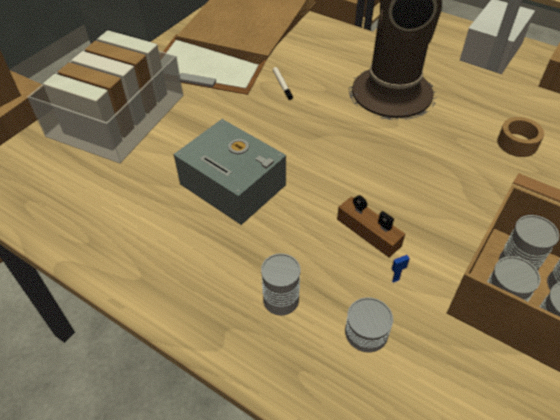

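View pics/side0.png

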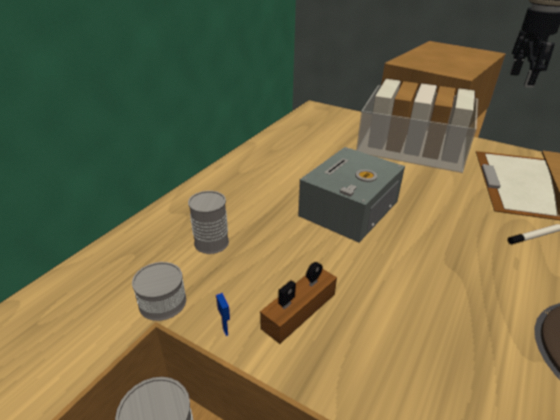

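The scene view shows the box with its lock at (238,146), the block with black heads at (360,203) and (386,220), and the blue key at (400,268). The side view shows a square-looking head at (288,293), a round one at (315,271), and blue at (224,312).

Candidates for the square key, by side-view pixel:
- The black square head at (288,293), which is scene (386,220). This is my choice.
- The round head at (315,271).
- The blue key at (224,312), which is not meant.

```bash
cat > h.py <<'E'
import numpy as np, cv2
from scipy.spatial.transform import Rotation as R
def cam(p,pose=None):
    f=210/np.tan(np.radians(p["fovy"])/2)
    if "mount" in p:
        T=np.eye(4);T[:3,:3]=R.from_quat(pose[1]).as_matrix();T[:3,3]=pose[0]
        W=T@np.array(p["mount"])
    else: W=np.linalg.inv(np.array(p["camera_from_world"]))
    return f,p["cx"],p["cy"],W
def cloud(d,c):
    f,cx,cy,W=c; v,u=np.mgrid[:420,:560]
    P=np.stack([(u-cx)/f*d,-(v-cy)/f*d,-d,np.ones_like(d)],-1)@W.T
    P=P[...,:3]; P[d<=0]=np.nan; return P
def plane(px,z,c):
    f,cx,cy,W=c; px=np.atleast_2d(px).astype(float)
    r=np.stack([(px[:,0]-cx)/f,-(px[:,1]-cy)/f,-np.ones(len(px))],-1)@W[:3,:3].T
    o=W[:3,3]; return o+r*((z-o[2])/r[:,2])[:,None]
def rect(xy):
    (c,s,a)=cv2.minAreaRect((xy*1000).astype(np.float32)); return np.round(c,1),np.round(s,1),round(a,2)
E
python3 - <<'E'
from h import *
from plant import arm
ims=[]
for n,keys,box in [("scene",[(360,203),(386,220)],(220,160)),("side",[(315,271),(288,293)],(345,175))]:
    z=np.load(n+"0.npz"); im,d=z["im"],z["d"]; c=cam(arm.camera_params(n)); P=cloud(d,c)
    print(n)
    dark=(im.max(2)<60)
    for k in keys:
        m=np.zeros_like(dark); m[k[1]-14:k[1]+15,k[0]-12:k[0]+13]=1; m&=dark&(P[...,2]>.05)&(P[...,2]<.1)
        q=P[m]; print("key",k,m.sum(),np.nanmean(q,0).round(4),q.min(0).round(3),q.max(0).round(3), plane([np.argwhere(m).mean(0)[::-1]],.072,c).round(4))
    k0=np.array(keys).mean(0).astype(int)
    hsv=cv2.cvtColor(im,cv2.COLOR_RGB2HSV)
    w=np.zeros_like(dark); w[k0[1]-50:k0[1]+70,k0[0]-60:k0[0]+60]=1
    m=w&(abs(P[...,2]-.045)<.004); print("block",m.sum(),rect(P[m][:,:2]),np.median(P[m][:,2]))
    w[:]=0; w[box[1]-60:box[1]+60,box[0]-70:box[0]+75]=1
    m=w&(abs(P[...,2]-.1)<.004); print("box",m.sum(),rect(P[m][:,:2]),np.median(P[m][:,2]))
    # brass
    m=w&(hsv[...,1]>110)&(hsv[...,0]>12)&(hsv[...,0]<32)&(P[...,2]>.09); print("brass",m.sum(),np.nanmean(P[m],0).round(4),plane([np.argwhere(m).mean(0)[::-1]],.104,c).round(4))
    u,v=k0; ims.append(cv2.resize(im[v-40:v+40,u-50:u+50],(400,320),interpolation=cv2.INTER_CUBIC))
cv2.imwrite("pics/crop.png",np.hstack(ims)[:,:,::-1])
E
```

```text
scene
key (360, 203) 147 [0.4808 0.1468 0.0765] [0.474 0.13  0.051] [0.487 0.162 0.093] [[0.477  0.1453 0.072 ]]
key (386, 220) 187 [0.4954 0.2147 0.077 ] [0.487 0.198 0.054] [0.501 0.23  0.093] [[0.4913 0.2135 0.072 ]]
block 966 (array([496.6, 206.4]), array([213.9,  82.5]), 62.94) 0.04561349793615632
box 4065 (array([ 532.7, -158.9]), array([204.9, 165.4]), 84.29) 0.10086144690294985
brass 92 [ 0.5018 -0.1586  0.1037] [[ 0.502  -0.1584  0.104 ]]
side
key (315, 271) 209 [0.4738 0.1523 0.0749] [0.468 0.134 0.051] [0.483 0.166 0.088] [[0.4751 0.1496 0.072 ]]
key (288, 293) 293 [0.4878 0.2196 0.0758] [0.482 0.201 0.051] [0.497 0.232 0.089] [[0.4896 0.2165 0.072 ]]
block 1357 (array([483.3, 181.7]), array([152. ,  46.6]), 77.76) 0.042998970466290976
box 3279 (array([ 536.3, -303.2]), array([182.5, 510.1]), 1.21) 0.09783697244534456
brass 95 [ 0.5138 -0.2369  0.1038] [[ 0.5126 -0.2223  0.104 ]]
```

View pics/crop.png

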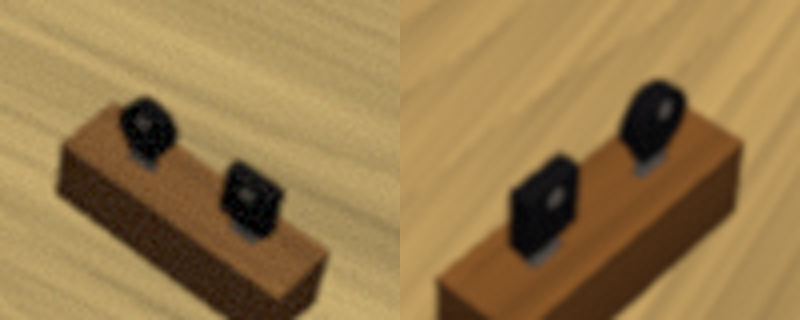

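The crop confirms the choice: the nearer head, at scene (386,220) and side (288,293), is square and black, and the other is round. Next I check that the path is clear.

```bash
python3 - <<'E'
from h import *
from plant import arm
z=np.load("scene0.npz"); P=cloud(z["d"],cam(arm.camera_params("scene")))
q=P[30:160,25:190].reshape(-1,3); q=q[q[:,2]>.03]; print(q.min(0),q.max(0))
q=P.reshape(-1,3); a=np.array([.274,-.561]);b=np.array([.502,-.158]);t=np.clip((q[:,:2]-a)@(b-a)/((b-a)@(b-a)),0,1)
n=np.linalg.norm(q[:,:2]-a-t[:,None]*(b-a),axis=1)<.12; m=n&(q[:,2]<.5)&(q[:,2]>.03)
for lo in np.arange(0,1,.1):
    s=m&(t>=lo)&(t<lo+.1); print(lo.round(1),s.sum(),q[s][:,2].max() if s.any() else 0)
E
```

```text
[ 0.11247102 -0.71262416  0.0300186 ] [ 0.66679396 -0.22637383  0.17141507]
0.0 102 0.17088576187694005
0.1 507 0.1698935309056615
0.2 1017 0.17056169931253073
0.3 595 0.13416185304507156
0.4 0 0
0.5 0 0
0.6 0 0
0.7 49 0.10459789061747338
0.8 620 0.1055998824188652
0.9 966 0.1104310522822175
```

{"method": "apply_moves", "body": {"targets": [[0.0228, 0.0403, 0.01, 0, 0, 0.1], [0.0228, 0.0403, 0.01, 0, 0, 0.1], [0.0228, 0.0403, 0, 0, 0, 0.1], [0.0228, 0.0403, 0, 0, 0, 0.1], [0.0228, 0.0403, 0, 0, 0, 0.1]], "claw": 0}}

```text
clock: 0.78
tool_pos: [0.3885, -0.3588, 0.2512]
eef_rot: [0.888, 0.46, -0.0, -0.0]
force: [0.5, -0.5, 1.0]
finger_gap: 0.0854
finger_force: 0.0
```

{"method": "apply_moves", "body": {"targets": [[0.0228, 0.0403, 0, 0, 0, 0.1], [0.0228, 0.0403, 0, 0, 0, 0.1], [0.0228, 0.0403, 0, 0, 0, 0.1], [0.0228, 0.0403, -0.01, 0, 0, 0.1], [0.0228, 0.0403, -0.01, 0, 0, 0.117]]}}

```text
clock: 1.4
tool_pos: [0.5025, -0.1575, 0.2311]
eef_rot: [0.74, 0.672, 0.0, 0.0]
force: [0.9, -1.2, -0.1]
finger_gap: 0.0856
finger_force: 0.0
```

{"method": "apply_moves", "body": {"targets": [[0, 0, 0, 0, 0, 0], [0, 0, 0, 0, 0, 0]]}}

```text
clock: 1.65
tool_pos: [0.5016, -0.1593, 0.2311]
eef_rot: [0.742, 0.671, -0.0, -0.0]
force: [-0.5, -0.4, 1.3]
finger_gap: 0.0849
finger_force: 0.0
```

```bash
cat > w.py <<'E'
from h import *
from plant import arm
def wrist(name):
    o=arm.get_obs(); im,d=arm.snapshot("wrist"); c=cam(arm.camera_params("wrist"),(o["tool_pos"],o["eef_rot"]))
    np.savez(name+".npz",im=im,d=d); cv2.imwrite(f"pics/{name}.png",im[:,:,::-1])
    r=R.from_quat(o["eef_rot"]).as_matrix(); print("tcp",o["tool_pos"].round(4) if hasattr(o["tool_pos"],"round") else o["tool_pos"],"yang",np.degrees(np.arctan2(r[1,1],r[0,1])).round(2),"zax",r[:,2].round(3),"F",np.round(o["force"],2),"t",o["clock"])
    return im,d,c,cloud(d,c)
E
python3 - <<'E'
from w import *
im,d,c,P=wrist("w1")
hsv=cv2.cvtColor(im,cv2.COLOR_RGB2HSV)
m=(abs(P[...,2]-.1)<.004); print("boxtop",rect(P[m][:,:2]),np.median(P[m][:,2]))
g=(hsv[...,1]>90)&(hsv[...,0]>12)&(hsv[...,0]<32)&(P[...,2]>.09)
n,l,s,cc=cv2.connectedComponentsWithStats(g.astype(np.uint8)); i=1+s[1:,4].argmax(); print(s[i],cc[i],plane([cc[i]],.104,c))
ct=max(cv2.findContours((l==i).astype(np.uint8),0,2)[0],key=len)
e=cv2.fitEllipse(cv2.convexHull(ct)); print("ellipse",e,plane([e[0]],.104,c))
hull=np.zeros(l.shape,np.uint8); cv2.fillConvexPoly(hull,cv2.convexHull(ct),1); hull=cv2.erode(hull,np.ones((7,7)))
k=(hull>0)&(im.max(2)<70)&(l!=i); px=np.argwhere(k)[:,::-1]; q=plane(px,.104,c); print("slot",k.sum(),rect(q[:,:2]),q.mean(0))
E
```

```text
tcp [ 0.5016 -0.1593  0.2311] yang -5.78 zax [-0.001 -0.    -1.   ] F [-0.55 -0.38  1.32] t 1.65
boxtop (array([ 533.7, -160.9]), array([200.5, 160.9]), 84.1) 0.09931665701685036
[ 140  261   42   86 1674] [164.09677419 300.12066906] [[ 0.38771827 -0.24644569  0.104     ]]
ellipse ((161.84506225585938, 300.6607360839844), (39.00826644897461, 85.2276611328125), 7.364212512969971) [[ 0.38556893 -0.24679082  0.104     ]]
slot 230 (array([ 386.5, -246.4]), array([77.2, 26. ]), 59.84) [ 0.38074715 -0.25752848  0.104     ]
```

View pics/w1.png

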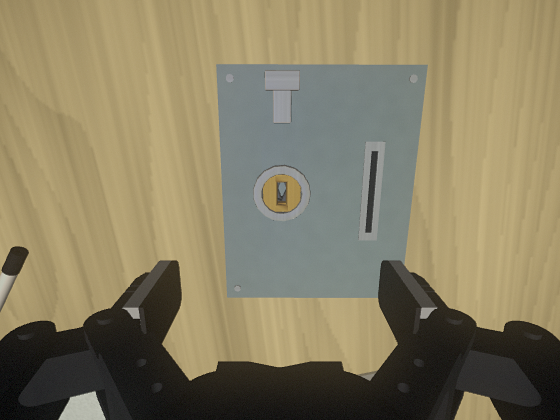

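The wrist view shows the brass lock at (282,193), its ring about 57 px across, and the bolt at (282,95). The contour code picked up the wood at the lower left instead, so I'm redoing it in a window around the lock and zooming into the slot.

```bash
python3 - <<'E'
from w import *
z=np.load("w1.npz"); im,d=z["im"],z["d"]; o=arm.get_obs(); c=cam(arm.camera_params("wrist"),(o["tool_pos"],o["eef_rot"])); P=cloud(d,c)
hsv=cv2.cvtColor(im,cv2.COLOR_RGB2HSV); w=np.zeros(d.shape,bool); w[160:226,249:316]=1
g=w&(hsv[...,1]>90)&(hsv[...,0]>12)&(hsv[...,0]<32)
pts=np.argwhere(g)[:,::-1]; h=cv2.convexHull(pts.astype(np.int32)); e=cv2.fitEllipse(h)
print("brass",e,plane([e[0]],.104,c), "depth z",np.nanmedian(P[g][:,2]))
hull=np.zeros(d.shape,np.uint8); cv2.fillConvexPoly(hull,h,1); k=(cv2.erode(hull,np.ones((5,5)))>0)&~g
q=plane(np.argwhere(k)[:,::-1],.104,c); print("slot",k.sum(),rect(q[:,:2]),q.mean(0))
m=(abs(P[...,2]-.0993)<.003); print(rect(P[m][:,:2]))
b=cv2.boxPoints(cv2.minAreaRect((P[m][:,:2]*1000).astype(np.float32))); print(b)
cv2.imwrite("pics/slot.png",cv2.resize(im[160:226,249:316],(600,600),interpolation=cv2.INTER_CUBIC)[:,:,::-1])
E
```

```text
brass ((281.16864013671875, 193.0194854736328), (37.94144058227539, 39.078956604003906), 84.18803405761719) [[ 0.503529   -0.15778707  0.104     ]] depth z 0.1033143960433659
slot 175 (array([ 503.5, -156.6]), array([16.2,  6.6]), 84.16) [ 0.50356954 -0.1562827   0.104     ]
(array([ 533.6, -161.6]), array([200.5, 160.9]), 84.04)
[[ 443.1804   -252.97833 ]
 [ 603.2277   -269.69736 ]
 [ 624.0613    -70.26251 ]
 [ 464.01398   -53.543488]]
```

View pics/slot.png

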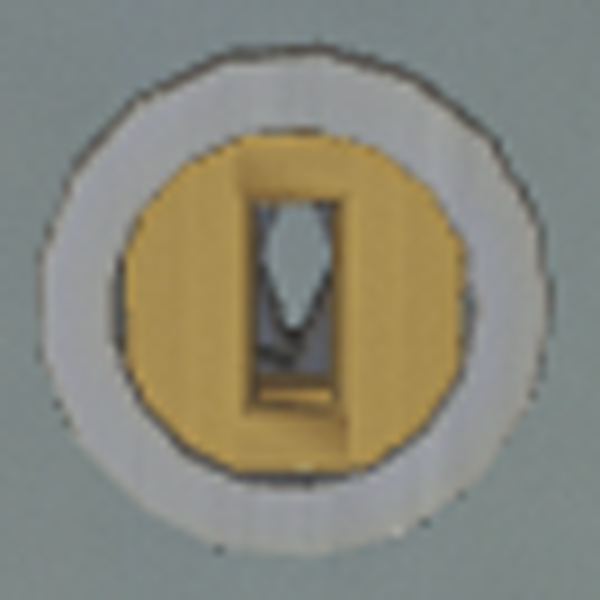

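{"method": "apply_moves", "body": {"targets": [[0, 0.05, 0.01, 0, 0, 0], [0, 0.05, 0, 0, 0, 0], [0, 0.05, 0, 0, 0, -0.02], [0, 0.05, 0, 0, 0, -0.02], [0, 0.05, 0, 0, 0, -0.02]]}}

```text
clock: 2.33
tool_pos: [0.5022, 0.091, 0.2417]
eef_rot: [0.763, 0.647, 0.0, 0.001]
force: [1.0, -0.6, -0.2]
finger_gap: 0.0857
finger_force: 0.0
```

{"method": "apply_moves", "body": {"targets": [[-0.005, 0.05, 0, 0, 0, -0.02], [-0.005, 0.045, 0, 0, 0, -0.02], [-0.003, 0.03, 0, 0, 0, -0.012], [0, 0, 0, 0, 0, 0], [0, 0, 0, 0, 0, 0]]}}

```text
clock: 2.95
tool_pos: [0.4896, 0.2144, 0.2412]
eef_rot: [0.779, 0.627, -0.0, 0.0]
force: [-0.3, -0.5, 0.9]
finger_gap: 0.0855
finger_force: 0.0
```

```bash
python3 - <<'E'
from w import *
im,d,c,P=wrist("w2")
m=(abs(P[...,2]-.045)<.003)&(abs(P[...,0]-.49)<.1)&(abs(P[...,1]-.18)<.13); print("block",rect(P[m][:,:2]),np.median(P[m][:,2]))
for x,y in [(.490,.215),(.476,.148)]:
    k=(P[...,2]>.084)&(P[...,2]<.096)&(abs(P[...,0]-x)<.03)&(abs(P[...,1]-y)<.03); q=P[k]; print("head",k.sum(),rect(q[:,:2]),q.mean(0), np.argwhere(k).mean(0)[::-1])
E
```

```text
tcp [0.4896 0.2144 0.2412] yang -12.28 zax [ 0.    -0.001 -1.   ] F [-0.28 -0.55  0.9 ] t 2.95
block (array([492.5, 203.4]), array([204.2,  59.6]), 71.77) 0.0442990343814218
head 439 (array([491.3, 213.4]), array([31.4, 11. ]), 77.85) [0.4914551  0.2137321  0.08803991] [281.03872437 188.43963554]
head 237 (array([477.3, 145.7]), array([23.4, 10.8]), 77.54) [0.47733917 0.14594556 0.08677494] [281.57383966 258.05485232]
```

View pics/w2.png

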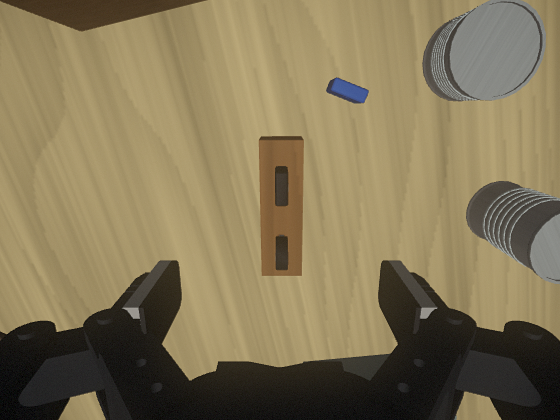

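The slot picture shows the hidden discs out of line both ways, with V-shaped edges around (295,270). The second wrist view shows the square head at (281,188), the round one at (281,255), the blue key at (347,90), and both cans well clear at the right. Head top 31x11 mm, yaw -12.2°: this fits, so I'm descending to grasp.

{"method": "apply_moves", "body": {"targets": [[0.0015, -0.0005, -0.05, 0, 0, 0], [0, 0, -0.05, 0, 0, 0], [0, 0, -0.05, 0, 0, 0], [0, 0, -0.034, 0, 0, 0], [0, 0, 0, 0, 0, 0]]}}

```text
clock: 3.62
tool_pos: [0.4894, 0.2133, 0.0552]
eef_rot: [0.779, 0.628, -0.003, -0.0]
force: [-0.5, -0.9, -0.3]
finger_gap: 0.0853
finger_force: 0.0
```

{"method": "apply_moves", "body": {"targets": [[0, 0, 0, 0, 0, 0], [0, 0, 0, 0, 0, 0], [0, 0, 0, 0, 0, 0], [0, 0, 0, 0, 0, 0], [0, 0, 0, 0, 0, 0]], "claw": 1, "force": 60}}

```text
clock: 4.25
tool_pos: [0.4907, 0.2159, 0.058]
eef_rot: [0.778, 0.628, 0.0, 0.0]
force: [-1.2, -0.3, 5.2]
finger_gap: 0.0109
finger_force: 59.1
```

{"method": "apply_moves", "body": {"targets": [[0, 0, 0.01, 0, 0, 0], [0, 0, 0.02, 0, 0, 0], [0, 0, 0.03, 0, 0, 0], [0, 0, 0.04, 0, 0, 0], [0, 0, 0.04, 0, 0, 0]], "force": 100}}

```text
clock: 4.88
tool_pos: [0.4901, 0.2158, 0.1989]
eef_rot: [0.778, 0.628, -0.0, -0.0]
force: [0.8, 0.2, -0.8]
finger_gap: 0.0107
finger_force: 98.1
```

{"method": "apply_moves", "body": {"targets": [[0, 0, 0, 0, 0, 0]]}}

```text
clock: 5.0
tool_pos: [0.4919, 0.2169, 0.2009]
eef_rot: [0.778, 0.628, 0.003, 0.001]
force: [-0.2, -0.1, -1.4]
finger_gap: 0.0102
finger_force: 98.1
```

```bash
python3 - <<'E'
from w import *
im,d,c,P=wrist("w3")
ims=[im]
for n in ["scene","side"]:
    a,_=arm.snapshot(n)
    ims.append(a[120:330,250:530] if n=="scene" else a[150:360,180:460])
cv2.imwrite("pics/m3.png",np.hstack([cv2.resize(im[100:380,130:430],(300,280)),cv2.resize(ims[1],(373,280)), ])[:,:,::-1])
E
```

```text
tcp [0.4919 0.2169 0.2009] yang -12.14 zax [ 0.006  0.002 -1.   ] F [-0.2  -0.15 -1.39] t 5.0
```

View pics/m3.png

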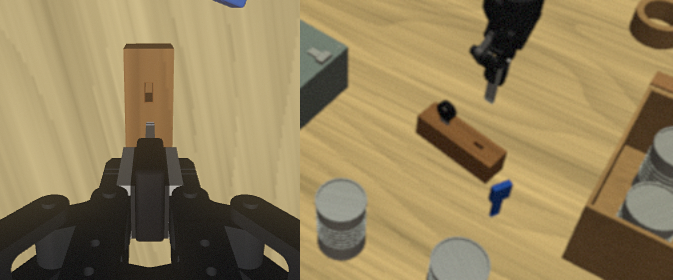

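The square key is held with its blade straight down. The round key is still in the block. I'm carrying the key over the lock.

{"method": "apply_moves", "body": {"targets": [[0.001, -0.031, 0, 0, 0, 0.01], [0.0016, -0.05, 0, 0, 0, 0.02], [0.002, -0.055, 0, 0, 0, 0.02], [0.002, -0.055, 0, 0, 0, 0.02], [0.002, -0.055, 0, 0, 0, 0.02]]}}

```text
clock: 5.78
tool_pos: [0.4981, -0.032, 0.1961]
eef_rot: [0.749, 0.663, -0.001, -0.001]
force: [0.7, 0.3, -0.7]
finger_gap: 0.0103
finger_force: 98.1
```

{"method": "apply_moves", "body": {"targets": [[0.002, -0.055, 0, 0, 0, 0.01], [0.001, -0.041, 0, 0, 0, 0.01], [0.001, -0.03, -0.02, 0, 0, 0], [0, 0, -0.01, 0, 0, 0], [0, 0, 0, 0, 0, 0]]}}

```text
clock: 6.4
tool_pos: [0.502, -0.1551, 0.1657]
eef_rot: [0.742, 0.67, -0.001, -0.002]
force: [-0.5, 1.0, 0.2]
finger_gap: 0.0106
finger_force: 98.1
```

{"method": "apply_moves", "body": {"targets": [[0, 0, 0, 0, 0, 0], [0, 0, 0, 0, 0, 0]]}}

```text
clock: 6.65
tool_pos: [0.5035, -0.1553, 0.1678]
eef_rot: [0.742, 0.671, 0.0, 0.0]
force: [-0.1, -0.7, 0.5]
finger_gap: 0.0104
finger_force: 98.1
```

```bash
python3 - <<'E'
from w import *
im,d,c,P=wrist("w4")
a,_=arm.snapshot("scene"); b,_=arm.snapshot("side")
cv2.imwrite("pics/m4.png",np.hstack([cv2.resize(im[100:300,200:380],(270,300),interpolation=2),cv2.resize(a[90:190,190:290],(265,300)[::-1][1:]+(300,),interpolation=2) if 0 else cv2.resize(a[90:190,190:280],(264,300),interpolation=2),cv2.resize(b[100:200,320:410],(264,300),interpolation=2)])[:,:,::-1])
E
```

```text
tcp [ 0.5035 -0.1553  0.1678] yang -5.75 zax [ 0.001 -0.    -1.   ] F [-0.05 -0.65  0.55] t 6.65
```

View pics/m4.png

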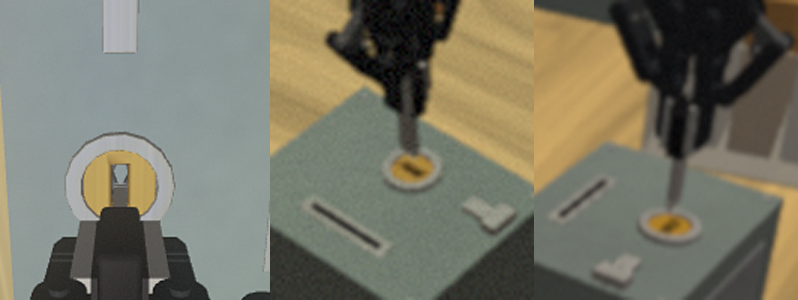

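The blade is lined up with the slot in all three views: slot at (120,175) in the wrist crop, tip just above the ring in the other two. Descending gently.

{"method": "apply_moves", "body": {"targets": [[0, 0, -0.005, 0, 0, 0], [0, 0, -0.005, 0, 0, 0], [0, 0, -0.003, 0, 0, 0], [0, 0, -0.003, 0, 0, 0], [0, 0, 0, 0, 0, 0]]}}

```text
clock: 7.42
tool_pos: [0.5029, -0.1562, 0.151]
eef_rot: [0.742, 0.67, -0.0, -0.0]
force: [0.3, 0.5, -0.8]
finger_gap: 0.0109
finger_force: 98.1
```

{"method": "apply_moves", "body": {"targets": [[0, 0, -0.002, 0, 0, 0], [0, 0, -0.002, 0, 0, 0], [0, 0, 0, 0, 0, 0]]}}

```text
clock: 7.8
tool_pos: [0.503, -0.1562, 0.1471]
eef_rot: [0.742, 0.67, -0.0, -0.0]
force: [-0.5, 0.5, -0.4]
finger_gap: 0.0105
finger_force: 98.1
```

{"method": "apply_moves", "body": {"targets": [[0, 0, -0.002, 0, 0, 0], [0, 0, -0.002, 0, 0, 0], [0, 0, -0.001, 0, 0, 0], [0, 0, 0, 0, 0, 0]]}}

```text
clock: 8.3
tool_pos: [0.503, -0.1561, 0.1422]
eef_rot: [0.742, 0.67, 0.0, -0.0]
force: [0.9, 1.0, -0.5]
finger_gap: 0.0103
finger_force: 98.1
```

{"method": "apply_moves", "body": {"targets": [[0, 0, -0.001, 0, 0, 0], [0, 0, -0.001, 0, 0, 0], [0, 0, -0.001, 0, 0, 0], [0, 0, 0, 0, 0, 0]]}}

```text
clock: 8.8
tool_pos: [0.5036, -0.1561, 0.1401]
eef_rot: [0.742, 0.67, 0.0, 0.0]
force: [-1.6, 1.3, 6.4]
finger_gap: 0.0109
finger_force: 99.5
```

{"method": "apply_moves", "body": {"targets": [[0, 0, -0.001, 0, 0, 0], [0, 0, 0, 0, 0, 0]]}}

```text
clock: 9.05
tool_pos: [0.5037, -0.1562, 0.1396]
eef_rot: [0.742, 0.67, 0.0, 0.001]
force: [-2.3, 1.9, 12.0]
finger_gap: 0.0108
finger_force: 100.3
```

{"method": "apply_moves", "body": {"targets": [[0, 0, 0.002, 0, 0, 0], [0, 0, 0, 0, 0, 0.15], [0, 0, -0.002, 0, 0, 0], [0, 0, 0, 0, 0, 0]]}}

```text
clock: 9.55
tool_pos: [0.5039, -0.1561, 0.14]
eef_rot: [0.69, 0.724, 0.0, 0.001]
force: [-3.9, 3.0, 16.4]
finger_gap: 0.0104
finger_force: 100.7
```

{"method": "apply_moves", "body": {"targets": [[0, 0, 0.002, 0, 0, 0], [0, 0, 0, 0, 0, 0.1], [0, 0, -0.002, 0, 0, 0], [0, 0, 0, 0, 0, 0]]}}

```text
clock: 10.05
tool_pos: [0.5035, -0.1561, 0.1401]
eef_rot: [0.653, 0.757, 0.0, 0.001]
force: [-5.4, 3.8, 18.8]
finger_gap: 0.0103
finger_force: 101.2
```

{"method": "apply_moves", "body": {"targets": [[0, 0, 0.003, 0, 0, -0.1], [0, 0, 0, 0, 0, -0.15], [0, 0, 0, 0, 0, -0.15], [0, 0, -0.0025, 0, 0, 0], [0, 0, 0, 0, 0, 0]]}}

```text
clock: 10.68
tool_pos: [0.5032, -0.156, 0.1385]
eef_rot: [0.789, 0.614, 0.0, -0.0]
force: [1.0, 1.7, -0.6]
finger_gap: 0.0101
finger_force: 98.0
```

{"method": "apply_moves", "body": {"targets": [[0, 0, 0.002, 0, 0, 0], [0, 0, 0, 0, 0, -0.1], [0, 0, -0.002, 0, 0, 0], [0, 0, 0, 0, 0, 0]]}}

```text
clock: 11.18
tool_pos: [0.5034, -0.1561, 0.1389]
eef_rot: [0.819, 0.573, 0.0, 0.0]
force: [2.3, 1.7, 0.6]
finger_gap: 0.0106
finger_force: 98.1
```

{"method": "apply_moves", "body": {"targets": [[0, 0, -0.001, 0, 0, 0], [0, 0, -0.001, 0, 0, 0], [0, 0, 0, 0, 0, 0]]}}

```text
clock: 11.55
tool_pos: [0.5033, -0.1562, 0.1368]
eef_rot: [0.82, 0.573, 0.0, 0.0]
force: [2.8, 3.0, 1.6]
finger_gap: 0.0106
finger_force: 98.3
```

{"method": "apply_moves", "body": {"targets": [[0, 0, -0.001, 0, 0, 0], [0, 0, -0.001, 0, 0, 0], [0, 0, 0, 0, 0, 0]]}}

```text
clock: 11.92
tool_pos: [0.5033, -0.1561, 0.1348]
eef_rot: [0.82, 0.572, 0.0, 0.0]
force: [3.9, 3.8, 1.8]
finger_gap: 0.0105
finger_force: 98.3
```

{"method": "apply_moves", "body": {"targets": [[0.0005, 0.0005, -0.001, 0, 0, 0], [0, 0, -0.001, 0, 0, 0], [0, 0, -0.001, 0, 0, 0], [0, 0, -0.001, 0, 0, 0], [0, 0, 0, 0, 0, 0]]}}

```text
clock: 12.55
tool_pos: [0.5035, -0.1559, 0.1309]
eef_rot: [0.82, 0.572, -0.0, 0.0]
force: [2.5, 0.8, 3.8]
finger_gap: 0.0106
finger_force: 99.1
```

{"method": "apply_moves", "body": {"targets": [[0, 0, -0.001, 0, 0, 0], [0, 0, -0.001, 0, 0, 0], [0, 0, 0, 0, 0, 0]]}}

```text
clock: 12.92
tool_pos: [0.5038, -0.1559, 0.1301]
eef_rot: [0.82, 0.572, 0.0, 0.001]
force: [-1.4, 1.9, 15.3]
finger_gap: 0.0105
finger_force: 100.9
```

{"method": "apply_moves", "body": {"targets": [[0, 0, 0.003, 0, 0, 0], [0, 0, 0, 0, 0, 0.18], [0, 0, 0, 0, 0, 0.12], [0, 0, -0.003, 0, 0, 0], [0, 0, 0, 0, 0, 0]]}}

```text
clock: 13.55
tool_pos: [0.5031, -0.1559, 0.1282]
eef_rot: [0.726, 0.687, -0.0, -0.0]
force: [1.5, 1.7, 0.3]
finger_gap: 0.0104
finger_force: 98.1
```

{"method": "apply_moves", "body": {"targets": [[0, 0, 0.002, 0, 0, 0], [0, 0, 0, 0, 0, 0.1], [0, 0, -0.002, 0, 0, 0], [0, 0, 0, 0, 0, 0]]}}

```text
clock: 14.05
tool_pos: [0.503, -0.1558, 0.1285]
eef_rot: [0.691, 0.723, -0.0, -0.0]
force: [-1.7, 0.3, -0.7]
finger_gap: 0.0109
finger_force: 98.4
```

{"method": "apply_moves", "body": {"targets": [[0, 0, 0.002, 0, 0, 0], [0, 0, 0, 0, 0, 0.1], [0, 0, -0.002, 0, 0, 0], [0, 0, 0, 0, 0, 0]]}}

```text
clock: 14.55
tool_pos: [0.503, -0.1559, 0.1286]
eef_rot: [0.654, 0.757, -0.0, -0.0]
force: [-2.3, 0.4, 0.8]
finger_gap: 0.0104
finger_force: 98.5
```

{"method": "apply_moves", "body": {"targets": [[0, 0, -0.0015, 0, 0, 0], [0, 0, -0.0015, 0, 0, 0], [0, 0, -0.0015, 0, 0, 0], [0, 0, -0.0015, 0, 0, 0], [0, 0, 0, 0, 0, 0]]}}

```text
clock: 15.18
tool_pos: [0.5031, -0.1558, 0.1224]
eef_rot: [0.653, 0.757, -0.0, -0.0]
force: [-4.1, 0.6, 0.4]
finger_gap: 0.0105
finger_force: 98.4
```

{"method": "apply_moves", "body": {"targets": [[0, 0, -0.001, 0, 0, 0], [0, 0, -0.001, 0, 0, 0], [0, 0, -0.001, 0, 0, 0], [0, 0, 0, 0, 0, 0]]}}

```text
clock: 15.68
tool_pos: [0.5031, -0.1558, 0.1195]
eef_rot: [0.653, 0.757, -0.0, -0.0]
force: [-5.2, 0.6, 1.2]
finger_gap: 0.0111
finger_force: 98.6
```

{"method": "apply_moves", "body": {"targets": [[-0.0005, 0, -0.001, 0, 0, 0], [0, 0, -0.001, 0, 0, 0], [0, 0, 0, 0, 0, 0]]}}

```text
clock: 16.05
tool_pos: [0.5033, -0.1558, 0.119]
eef_rot: [0.653, 0.757, -0.0, 0.0]
force: [-8.5, 0.1, 14.7]
finger_gap: 0.0103
finger_force: 100.8
```

{"method": "apply_moves", "body": {"targets": [[0, 0, -0.001, 0, 0, 0], [0, 0, 0, 0, 0, 0]], "force": 120}}

```text
clock: 16.3
tool_pos: [0.5034, -0.1558, 0.1189]
eef_rot: [0.653, 0.757, -0.0, 0.001]
force: [-10.8, 2.3, 23.2]
finger_gap: 0.0099
finger_force: 118.4
```

The stops came at the expected depths: 12, 22 and about 33 mm. The key is home, so I ease the push and turn clockwise.

{"method": "apply_moves", "body": {"targets": [[0.0005, 0, 0.0015, 0, 0, -0.1], [0, 0, 0, 0, 0, -0.15], [0, 0, 0, 0, 0, -0.15], [0, 0, 0, 0, 0, -0.15], [0, 0, 0, 0, 0, 0]]}}

```text
clock: 16.92
tool_pos: [0.5043, -0.1557, 0.1191]
eef_rot: [0.834, 0.551, 0.0, 0.001]
force: [-5.7, -0.0, 8.3]
finger_gap: 0.0104
finger_force: 117.8
```

{"method": "apply_moves", "body": {"targets": [[0, 0, 0, 0, 0, -0.15], [0, 0, 0, 0, 0, -0.15], [0, 0, 0, 0, 0, -0.15], [0, 0, 0, 0, 0, -0.15], [0, 0, 0, 0, 0, 0]]}}

```text
clock: 17.55
tool_pos: [0.505, -0.1563, 0.1191]
eef_rot: [0.96, 0.281, 0.001, 0.001]
force: [-1.5, -2.9, 6.4]
finger_gap: 0.0102
finger_force: 117.5
```

```bash
python3 -c "
from plant import arm;o=arm.get_obs();print(o['force'],o['moment'],o['qpos'],o['tool_pos'])"
```

```text
[-1.50095881 -2.87846931  6.42019022] [-0.35727882  0.58172992  0.10678725] [ 0.38881684  0.38880055 -0.2263119   1.93868213  0.11747879  0.82331551
 -0.90226484] [ 0.50498332 -0.15628801  0.11914658]
```

{"method": "apply_moves", "body": {"targets": [[0, 0, 0, 0, 0, -0.15], [0, 0, 0, 0, 0, -0.15], [0, 0, 0, 0, 0, -0.15], [0, 0, 0, 0, 0, -0.15], [0, 0, 0, 0, 0, 0]]}}

```text
clock: 18.18
tool_pos: [0.5052, -0.1572, 0.1192]
eef_rot: [1.0, -0.014, 0.002, 0.001]
force: [-0.3, -6.3, 4.3]
finger_gap: 0.0102
finger_force: 117.5
```

{"method": "apply_moves", "body": {"targets": [[0, 0, -0.0005, 0, 0, -0.1], [0, 0, 0, 0, 0, -0.05], [0, 0, 0, 0, 0, 0]]}}

```text
clock: 18.55
tool_pos: [0.5052, -0.1575, 0.1191]
eef_rot: [0.996, -0.088, 0.002, 0.001]
force: [-2.1, -5.3, 9.2]
finger_gap: 0.0103
finger_force: 118.1
```

```bash
python3 - <<'E'
from w import *
im,d,c,P=wrist("w5"); o=arm.get_obs(); print(o["moment"],o["finger_gap"])
a,_=arm.snapshot("scene"); b,_=arm.snapshot("side")
cv2.imwrite("pics/m5.png",np.hstack([cv2.resize(im[100:300,200:380],(270,300),interpolation=2),cv2.resize(a[90:190,190:280],(264,300),interpolation=2),cv2.resize(b[100:200,320:410],(264,300),interpolation=2)])[:,:,::-1])
E
```

```text
tcp [ 0.5052 -0.1575  0.1191] yang -100.12 zax [ 0.004 -0.003 -1.   ] F [-2.05 -5.28  9.23] t 18.55
[-1.36343591  0.53257661  0.24295962] 0.010552168648576386
```

View pics/m5.png

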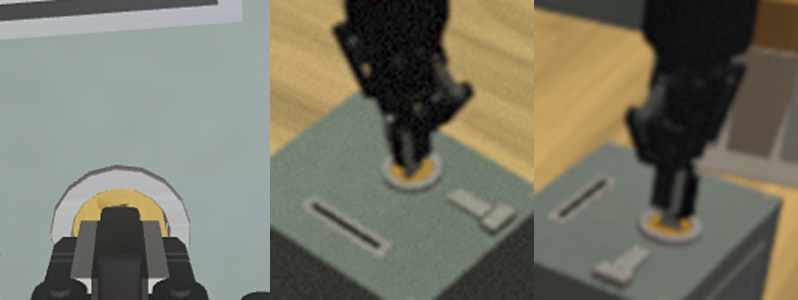

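The hand has turned 1.645 rad from rest, the moment of 0.24 N m fits a quarter turn, and the bolt is drawn (at (480,208), moved towards the lock). Next is a small press to confirm it's on the floor and that the hold is steady.

{"method": "apply_moves", "body": {"targets": [[0, 0, -0.001, 0, 0, 0], [0, 0, 0, 0, 0, 0], [0, 0, 0, 0, 0, 0], [0, 0, 0, 0, 0, 0]]}}

```text
clock: 19.2
tool_pos: [0.5053, -0.1576, 0.119]
eef_rot: [0.996, -0.088, 0.002, 0.001]
force: [-3.9, -5.1, 18.6]
finger_gap: 0.0105
finger_force: 119.9
```

```bash
python3 - <<'E'
from w import *
im,d,c,P=wrist("w6"); o=arm.get_obs(); print(o["moment"])
# head top height: dark points near lock axis, above pads
for n in ["w6"]:
    k=(np.hypot(P[...,0]-.504,P[...,1]+.158)<.018)&(P[...,2]>.11)&(P[...,2]<.16); q=P[k]; print(k.sum(),np.histogram(q[:,2],bins=np.arange(.110,.162,.004)))
z=np.load("w4.npz")
E
```

```text
tcp [ 0.5053 -0.1576  0.119 ] yang -100.09 zax [ 0.004 -0.003 -1.   ] F [-3.89 -5.08 18.59] t 19.2
[-1.15414053  1.21681436  0.23592449]
5281 (array([   0,   25,  109,  197,  268,  294,  322,  344,  369, 2251,  291,
        726]), array([0.11 , 0.114, 0.118, 0.122, 0.126, 0.13 , 0.134, 0.138, 0.142,
       0.146, 0.15 , 0.154, 0.158]))
```

```bash
python3 -c "
from plant import arm;print(arm.finish_job())"
```

```text
the job is handed in; nothing more can be done
None
```

The square-headed key is on the lock's floor, about 33–34 mm deep, and held about a quarter turn clockwise (hand turned 1.645 rad), still gripped, with the bolt drawn; I handed the job in at about 19 s, did not touch the round key or the cans, and got no verdict back.

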